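# Refit a washed gas cooker knob and hold it pressed

## Robot

A 7-joint arm with a two-finger parallel gripper is mounted at the origin on the work surface. World frame = base frame: x ahead of the robot, y to its left, z up, the work surface at z = 0. Lengths are in m, angles in rad, forces in N, time in s.
With the tool pointing down it reaches from about 0.425 to 0.925 m from the base axis. Payload 6.8 kg.
Tool frame: the origin (TCP) lies at the very end of the fingers, on their centre line; the grasp point (between the pads) lies 19 mm behind it; z points along the fingers, y is the line along which they close (so a half turn about z gives the same grasp; the last joint's range is limited). The gripper opens to 85 mm and grips with 20 to 120 N. Pads are 22 mm wide; open, the fingers measure 114 mm over their backs; the gripper's body (76 mm by 85 mm) begins 54 mm behind the grasp point. The pads swing forward as they close: fully open they stand 13 mm farther back than shut.
Start: joints at [1.038, 0.477, 0.022, 1.555, -0.011, 1.109, -0.083], TCP at [0.278, -0.615, 0.231] pointing down, gripper open.
Joint ranges: [-2.96, 2.96], [-0.34, 2.1], [-1.41, 1.46], [0.24, 2.44], [-1.37, 4.51], [0.17, 1.92], [-2.96, 2.96]. Speed limits (rad/s): [2.39, 2.39, 3.14, 3.14, 3.14, 3.14, 3.14].

## Interface

Orientations are given as a unit quaternion [w, x, y, z].
In Python, from station import bot gives the robot as it stands.
- The arm moves only by the tool apply_moves, never from a script. Its argument "deltas" is a list of rows, each a list of 3 entries, a list of its own where there are three numbers: the closure, from 0 (fully open) to 1 (shut), then the shift along the tool's x, y, z in units of 0.2 m (1.0 is 0.2 m), then the turn about the tool's z in units of 2 pi rad (1.0 is 2 pi rad). A call has 1 to 12 rows; each row is the pose to reach, as a shift and turn from the pose commanded when the call began, along the tool's axes at that moment, turning the shorter way round; what a row does not reach only later rows make up. A row lasts 1/10 s, in which the tool goes at most 50 mm and 8.59 degrees, less where a joint would pass 70% of its speed; a pose out of reach is approached as far as the arm can. A call with a number of a shift or a turn outside -1 to 1 is refused whole. A call with a gripper value outside its range is refused whole. The fingers move at their own pace and stop on an object; "squeeze" is the grip in N (left out, the last holds). Time passes only in rows, so rows that repeat a pose let the fingers close. It gives the time, the measured TCP pose, the force, the opening and the grip force at its end, in the units of the state.
- bot.get_obs(): the state, without advancing time (a new reading comes with each control period).
- bot.read_camera(name): name is "scene" or "top" or "wrist"; returns a dict with "color" (400x640x3 uint8, red, green, blue), "intrinsics" (3x3 intrinsics, pixels), "pose" (4x4, takes a point from camera to world coordinates); the wrist camera has in their place "hand_eye" (4x4, takes a point from camera to tool coordinates, whose origin is the TCP and whose axes are the flange's). Camera axes: x right, y down, z forward; pixel columns grow to the right and rows downward; lengths in m; the calibration is good to about 2 mm. A picture is of the moment at which its call begins: read the wrist's pose just before it. There is no depth.
- bot.hand_in(): hands the job in; it is judged then, once.
Trained networks look in a picture, given as the dict that the camera call returned (one of the last four; its "shot" number tells which), for a name from the list of things; names that differ only in an ending like _2 or _b are one class to them, and where a whole thing is asked for, a point or a joint stands for the part that bears it (a point fixed in the world has none). Each returns a list of dicts, best first, with "confidence" (0 to 1); they miss things now and then, are a little off and sometimes report something else, mostly with a low value. They report only what shows in the picture. A call takes as long as a camera call. They do not tell look-alikes from the thing itself.
- bot.look_for(picture, target): "point" ([x, y, z] in m, in world coordinates, good to about 4 mm: the middle of the surface that is visible of it).
The state is a dict: "t": time; "q": joint angles; "joint_vel": joint speeds; "joint_torque": joint torques, N m; "eef_pos": TCP position; "tool_rot": TCP orientation; "contact_force": force on the tool from outside, world axes, zero at the start; "torque": the same for the moment, N m; "gripper_width": opening from 0.0 (shut) to 1.0 (fully open); "grasp_force": force on a finger pad.
Only numpy, scipy, OpenCV 4.12 (cv2) and the standard library are available. Lean on these libraries where they do the work, as an engineer would, in place of code of your own. Each camera call takes 0.05 s, during which the arm holds its last target. There are 200 camera calls.

## Task

The cooker's control knob has been washed and lies in the little metal tray on the oak shelf-top. Pick it up, turn it so that its D-shaped hole matches the D-shaped valve stem on the cooker, fit it fully home on the stem, then press it well down against the valve spring and keep it pressed. Finish while still gripping the knob and holding it down; do not ram the valve, and leave the tape roll and egg cup where they are.

Things in the scene. Friction and masses are not known exactly. Their poses are not given: they have to be found in the camera images.
- knob_center (a point): centre of the plastic cooker knob (black skirt, grey bar), on its axis, 21 mm above its underside, skirt down in the tray. Round skirt 48 mm across, 18 mm high (22 mm where it domes to the bar's foot); upright bar grip 42 mm long (x), 14 mm thick (y), top 42 mm above the underside. z up; x along the bar to its pointed end. About 45 g
- knob_bore (a point): centre of the D-shaped hole's mouth in the knob's underside, 21 mm below knob_center. The hole is blind, on the axis, 14.4 mm in diameter and 21 mm deep (it ends at knob_center); its flat is on the pointer (+x) side, 3 mm from the axis
- knob_pointer (a point): tip of the short low wedge (18 to 32 mm above the underside) that makes one end of the knob's bar pointed; 28 mm from the knob's axis along its +x, level with knob_center
- stem_tip (a point): centre of the top of the brass D-shaped valve stem, upright, 32 mm out of the cooker's flat top near its front. 12 mm in diameter, flat 2 mm from the axis on its +x side; top 4 mm tapered by 1 to 2 mm a side. It cannot turn. z up, x out of the flat. Fully home, knob_center is at this point and the pointer lies along this x (beyond about 0.3 rad off it does not go on)
- rib (a point): middle of a raised rib 22 x 6 x 3 mm on the cooker's top, pointing away from the stem, 43 mm from the stem's axis, on the side that the stem's flat faces: the fitted knob's pointer points over it
- valve_stem (a joint): how far the stem is pressed down into the cooker (m): 0 at rest, end stop at 0.008. A spring resists with 3 N at the start of travel and 7 N at the stop, and lifts the stem again when let go. At the stop the knob's underside is still 3 mm clear of the cooker top
- tray: shallow aluminium tray, 130 (x) by 130 (y) mm and 14 mm high, walls and floor 4 mm, fixed on the oak shelf-top (18 mm thick, top 18 mm above the bench); origin at the centre of its underside
- cooker: single-burner gas cooker of stainless steel, 370 (x) by 300 (y) mm, flat top 60 mm above the bench, fixed; origin at the centre of its underside; the stem is 135 mm from the centre towards its front (-x) end, the burner and pan support (top 38 mm above the cooker top) on the other side, over 75 mm from the stem
- tape: roll of blue painter's tape lying flat, 96 mm across, 24 mm high; origin at the centre of its underside; leave alone
- egg_cup: white ceramic egg cup, 48 mm across, 62 mm high; origin at the centre of its underside; leave alone
Not all that is in view belongs to the job. Leave any green look-alike of the part that bears knob_center alone.

How it is judged:
On the way:
1. the knob is lifted clear of the tray in the fingers (height (world z) of knob_center above 0.07 m and contact force between the fingers and knob above 1 N and value of joint valve_stem below 0.001 m), for 0.1 s.
At the end, for the whole second after the job is handed in: the knob is fully home on the D-stem (centre within 4 mm of its seat, 3 mm sideways, level within 8 degrees, pointer along the stem's flat side within about 0.5 rad), the fingers still grip it, and it holds the stem pressed down at least 4.5 mm of its 8 mm travel, still and not resting on the cooker (value of joint valve_stem above 0.0045 m and distance between knob_center and stem_tip below 0.004 m and horizontal distance between knob_center and stem_tip below 0.003 m and x of knob_pointer in the frame of stem_tip above 0.0235 m and angle between knob_center's own z axis and vertical below 0.14 rad and contact force between the fingers and knob above 1 N and contact force between knob and cooker below 0.3 N and linear speed of knob below 0.02 m/s); the arm keeps its last pose, push and grip.
It fails at once if the valve is rammed (more than 40 N between knob and stem) (contact force between knob and valve_stem above 40 N).
It fails at once if tape roll or egg cup moved more than 20 mm (distance of any of tape, egg_cup from where it was at the start of the episode above 0.02 m).
It fails at once if the egg cup is tipped (angle between egg_cup's own z axis and vertical above 0.5 rad).
It also fails if it takes over 40 s, if anything falls off the work surface, if the arm or the gripper's body presses on something with over 40 N, if the wrist force passes 120 N, or if a joint passes its speed limit or range.

## Working session

There is one attempt and no reset: what is moved stays moved. The work goes in short steps, Python scripts to look and compute and a tool call to move; the robot and the scene stay as the last step left them, time stands still between calls to the robot, and variables do not carry over. Pictures are saved under pics/ and viewed, at most 10 in all, crops included, and the job is handed in when it is done.

Besides the shell and the picture viewer there is one more tool, called after "Call:" as name(argument=value, ...), one argument or row to a line, values as JSON. apply_moves: Moves the arm, as the interface text tells. Its arguments: {"type":"object","properties":{"deltas":{"type":"array","items":{"type":"array"}},"squeeze":{"type":"number"}},"required":["deltas"]}

```bash
mkdir -p pics; ls; python3 - <<'E'
from station import bot
import cv2,numpy as np
o=bot.get_obs();print(o['t'],o['eef_pos'],o['tool_rot'],o['gripper_width'])
for n in ['scene','top']:
    p=bot.read_camera(n);cv2.imwrite(f'pics/{n}0.png',p['color'][:,:,::-1])
    print(n,p['intrinsics'].tolist(),np.round(p['pose'],3).tolist())
    for t in ['knob_center','knob_pointer','stem_tip','rib','tray','cooker','tape','egg_cup']:
        print(t,[(np.round(d['point'],3).tolist(),round(d['confidence'],2)) for d in bot.look_for(p,t)][:3])
p=bot.read_camera('wrist');print(p['hand_eye'].round(4).tolist(),p['intrinsics'].tolist())
E
```

```text
pics
0.0 [ 0.27791969 -0.61448147  0.23033071] [-8.76155458e-04  9.77530461e-01  2.10792226e-01 -2.61450439e-04] 1.0023910535087992
scene [[472.8478007981901, 0.0, 322.73984266546023], [0.0, 472.8478007981901, 194.3962156535299], [0.0, 0.0, 1.0]] [[0.291, 0.827, -0.48, 1.082], [0.957, -0.253, 0.144, -0.062], [-0.003, -0.501, -0.865, 1.156], [0.0, 0.0, 0.0, 1.0]]
knob_center [([0.352, 0.228, 0.022], 0.76), ([0.481, 0.228, 0.043], 0.73)]
knob_pointer [([0.482, 0.225, 0.045], 0.63), ([0.358, 0.227, 0.024], 0.5)]
stem_tip []
rib [([0.497, -0.157, 0.062], 0.9)]
tray [([0.508, 0.226, 0.019], 0.88)]
cooker [([0.667, -0.146, 0.06], 0.89)]
tape [([0.504, 0.402, 0.037], 0.56)]
egg_cup [([0.594, 0.287, 0.056], 0.64)]
top [[500.8941808944683, 0.0, 317.920848058878], [0.0, 500.8941808944683, 198.11921749356202], [0.0, 0.0, 1.0]] [[0.019, -0.994, 0.109, 0.411], [-1.0, -0.021, -0.017, 0.132], [0.019, -0.108, -0.994, 1.153], [0.0, 0.0, 0.0, 1.0]]
knob_center [([0.349, 0.234, 0.025], 0.71), ([0.471, 0.232, 0.046], 0.6)]
knob_pointer [([0.475, 0.232, 0.045], 0.88), ([0.346, 0.231, 0.02], 0.63)]
stem_tip []
rib [([0.493, -0.152, 0.062], 0.81)]
tray [([0.501, 0.23, 0.025], 0.66)]
cooker [([0.62, -0.139, 0.056], 0.84)]
tape []
egg_cup [([0.601, 0.287, 0.048], 0.7), ([0.487, -0.155, 0.062], 0.52)]
[[0.0012, -0.9584, -0.2853, 0.0734], [1.0, 0.001, 0.0008, 0.0], [-0.0005, -0.2853, 0.9584, -0.1428], [0.0, 0.0, 0.0, 1.0]] [[308.70028206993504, 0.0, 321.56024420925], [0.0, 308.70028206993504, 198.73306239252486], [0.0, 0.0, 1.0]]
```

View pics/top0.png

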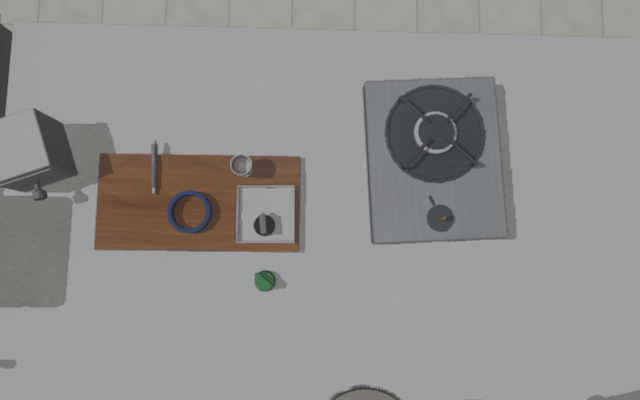

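View pics/scene0.png

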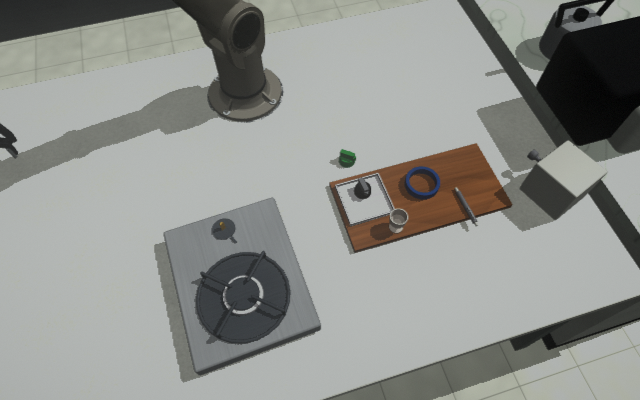

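Candidates for the knob in the top view are the black-skirted, grey-barred one in the tray at (264,224) and the green look-alike on the bench at (264,281). I choose the black one. The stem is at about (441,218) and the rib at about (432,200). Next I check both in one close crop.

```bash
python3 - <<'E'
import cv2,numpy as np
t=cv2.imread('pics/top0.png');s=cv2.imread('pics/scene0.png')
f=lambda im,u,v:cv2.resize(im[v-19:v+19,u-25:u+25],(400,300),interpolation=cv2.INTER_CUBIC)
cv2.imwrite('pics/crop0.png',np.vstack([np.hstack([f(t,264,222),f(t,440,212)]),np.hstack([f(s,362,188),f(s,223,230)])]))
E
```

```text
(no output)
```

View pics/crop0.png

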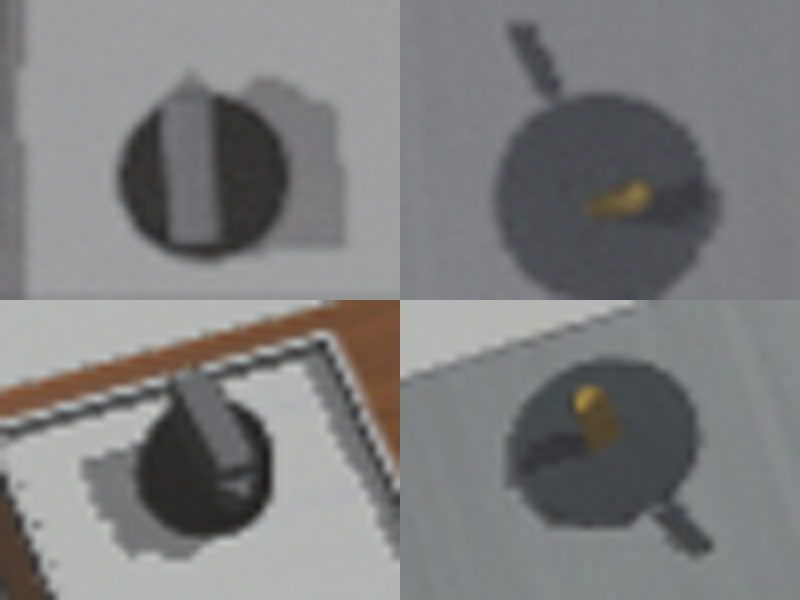

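The crop confirms the choice: black skirt with a grey bar, pointer tip toward image-up (world +x). The brass stem has its rib up and to the left of it. Next I turn the pixels into positions.

```bash
cat > h.py <<'E'
import numpy as np
from scipy.spatial.transform import Rotation as R
from station import bot
def tool():
    o=bot.get_obs();w,x,y,z=o['tool_rot'];T=np.eye(4);T[:3,:3]=R.from_quat([x,y,z,w]).as_matrix();T[:3,3]=o['eef_pos'];return T
def yaw(T=None):
    T=tool() if T is None else T;return np.arctan2(T[1,0],T[0,0])
def plane(uv,z,K,P):
    d=P[:3,:3]@np.linalg.solve(K,[uv[0],uv[1],1]);return P[:3,3]+d*(z-P[2,3])/d[2]
def proj(p,K,P):
    c=P[:3,:3].T@(np.asarray(p)-P[:3,3]);c=K@c;return c[:2]/c[2]
def go(p,y=None):
    T=tool();d=T[:3,:3].T@(np.asarray(p)-T[:3,3])/0.2
    t=0 if y is None else -((y-yaw(T)+np.pi/2)%np.pi-np.pi/2)/(2*np.pi)
    print('shift',d.round(4),'turn',round(t,4),'yaw',round(yaw(T),4))
E
python3 - <<'E'
from h import *
p=bot.read_camera('top');K,P=p['intrinsics'],p['pose']
a=lambda u,v:(239+(u+.5)/8-.5,203+(v+.5)/8-.5)
b=lambda u,v:(415+(u-400+.5)/8-.5,193+(v+.5)/8-.5)
print('skirt',plane(a(203,175),.040,K,P),'bar',plane(a(195,245),.064,K,P),plane(a(190,98),.064,K,P),'ptr',plane(a(188,72),.05,K,P))
print('disc',plane(b(605,198),.061,K,P),'tip',plane(b(638,195),.092,K,P),'rib',plane(b(520,25),.063,K,P),plane(b(548,95),.063,K,P))
go([.46,-.16,.23],.45)
E
```

```text
skirt [0.4710032  0.23188733 0.04      ] bar [0.45070052 0.23130193 0.064     ] [0.49056415 0.23391045 0.064     ] ptr [0.49875951 0.23599891 0.05      ]
disc [ 0.4934375  -0.15559243  0.061     ] tip [ 0.4920733  -0.15628157  0.092     ] rib [ 0.54048211 -0.13191526  0.063     ] [ 0.52129874 -0.13954378  0.063     ]
shift [ 1.7658 -1.6983  0.0065] turn -0.004 yaw 0.4247
```

Call:
apply_moves(
  deltas=[
    [0.4, [0.96, -0.82, 0], 0],
    [0.4, [0.96, -0.82, 0], 0],
    [0.4, [0.96, -0.82, 0], 0],
    [0.4, [0.96, -0.82, 0], 0],
    [0.4, [0.96, -0.82, 0], 0],
    [0.4, [0.96, -0.82, 0], 0],
  ],
)

```text
t: 1.6
eef_pos: [0.3897, -0.3796, 0.2317]
tool_rot: [-0.001, 0.976, 0.216, 0.001]
contact_force: [0.6, 0.2, 1.1]
gripper_width: 0.606
grasp_force: 0.0
```

Call:
apply_moves(
  deltas=[
    [0.4, [0.96, -0.82, 0.15], 0],
    [0.4, [0.96, -0.82, 0.15], 0],
    [0.4, [0.96, -0.82, 0.15], 0],
    [0.4, [0.96, -0.82, 0.15], 0],
    [0.4, [0.96, -0.82, 0.15], 0],
    [0.4, [0.96, -0.82, 0.15], 0],
    [0.4, [0.96, -0.82, 0.15], 0],
  ],
)

```text
t: 2.3
eef_pos: [0.4935, -0.1566, 0.2012]
tool_rot: [-0.0, 0.977, 0.213, 0.0]
contact_force: [-0.5, -0.2, 0.8]
gripper_width: 0.602
grasp_force: 0.0
```

```bash
python3 - <<'E'
from h import *
import cv2,json
T=tool();p=bot.read_camera('wrist');K=p['intrinsics'];P=T@p['hand_eye']
print(T[:3,3],yaw(T),bot.get_obs()['t'],bot.get_obs()['joint_vel'].round(3) if hasattr(bot.get_obs()['joint_vel'],'round') else '')
np.savez('stem1.npz',K=K,P=P)
for n in ['stem_tip','rib']: print(n,[(np.round(d['point'],4).tolist(),round(d['confidence'],2)) for d in bot.look_for(p,n)][:3])
u,v=proj([.4925,-.156,.092],K,P).round().astype(int);print(u,v)
u0,v0=u-100,v-75
c=p['color'][v0:v0+150,u0:u0+200,::-1];print(u0,v0,c.shape);cv2.imwrite('pics/stem1.png',cv2.resize(c,(800,600),interpolation=cv2.INTER_CUBIC))
E
```

```text
[ 0.49348485 -0.15664887  0.20123826] 0.4282780584328821 2.35 [ 0.027 -0.007  0.027  0.003  0.001 -0.001  0.001]
stem_tip [([0.4955, -0.156, 0.0883], 0.76)]
rib [([0.4935, -0.1543, 0.0626], 0.91)]
320 198
220 123 (150, 200, 3)
```

View pics/stem1.png

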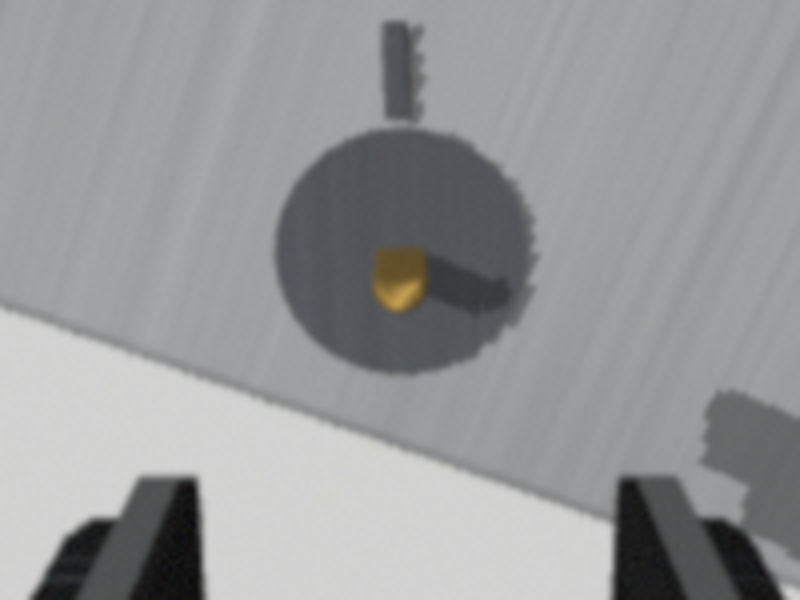

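The wrist crop shows the stem top at about (400,293), the disc centre at (404,250) and the rib from (396,22) to (400,120). The stem is almost aligned with the tool.

```bash
python3 - <<'E'
from h import *
z=np.load('stem1.npz');K,P=z['K'],z['P']
f=lambda u,v,h:plane((220+(u+.5)/4-.5,123+(v+.5)/4-.5),h,K,P)
for n,q in dict(discL=(276,250,.0605),discR=(531,250,.0605),discT=(402,127,.0605),discB=(404,374,.0605),ribT=(396,21,.063),ribB=(400,120,.063),tipback=(399,311,.0895),tipL=(374,280,.088),tipR=(427,280,.088)).items(): print(n,f(*q).round(4))
T=tool()
for s in [(.4925,-.156)]:
  print((T[:3,:3].T@(np.array([*s,.092])-T[:3,3])).round(4))
c=(f(276,250,.0605)+f(531,250,.0605))/2;r=(f(396,21,.063)+f(400,120,.063))/2;d=r-c;print(c,r,np.hypot(*d[:2]),np.arctan2(d[1],d[0]));e=f(396,21,.063)-f(400,120,.063);print(np.arctan2(e[1],e[0]))
go([.471,.232,.15],.08)
E
```

```text
discL [ 0.4828 -0.1275  0.0605]
discR [ 0.5079 -0.1824  0.0605]
discT [ 0.5217 -0.1426  0.0605]
discB [ 0.4671 -0.168   0.0605]
ribT [ 0.5429 -0.1314  0.063 ]
ribB [ 0.5233 -0.1413  0.063 ]
tipback [ 0.4892 -0.1568  0.0895]
tipL [ 0.4929 -0.1492  0.088 ]
tipR [ 0.4977 -0.1595  0.088 ]
[ 0.0019 -0.0036  0.1094]
[ 0.4953212  -0.15496407  0.0605    ] [ 0.53307174 -0.13637247  0.063     ] 0.042080287855601986 0.4576179703002319
0.46812428671187833
shift [ 0.7055 -1.8319  0.2553] turn 0.0544 yaw 0.4219
```

Call:
apply_moves(
  deltas=[
    [0.4, [0.35, -0.92, 0], 0],
    [0.4, [0.35, -0.92, 0], 0],
    [0.4, [0.35, -0.92, 0], 0],
    [0.4, [0.35, -0.92, 0], 0],
    [0.4, [0.35, -0.92, 0], 0],
  ],
)

```text
t: 2.95
eef_pos: [0.4806, 0.0438, 0.202]
tool_rot: [-0.001, 0.977, 0.214, 0.001]
contact_force: [-0.2, -0.5, 1.2]
gripper_width: 0.601
grasp_force: 0.0
```

Call:
apply_moves(
  deltas=[
    [0.4, [0.355, -0.91, 0.25], 0.054],
    [0.4, [0.355, -0.91, 0.25], 0.054],
    [0.4, [0.355, -0.91, 0.25], 0.054],
    [0.4, [0.355, -0.91, 0.25], 0.054],
    [0.4, [0.355, -0.91, 0.25], 0.054],
    [0.4, [0.355, -0.91, 0.25], 0.054],
    [0.4, [0.355, -0.91, 0.25], 0.054],
  ],
)

```text
t: 3.65
eef_pos: [0.4714, 0.2316, 0.1512]
tool_rot: [0.001, 0.999, 0.042, -0.0]
contact_force: [0.4, 0.1, -0.2]
gripper_width: 0.598
grasp_force: 0.0
```

```bash
python3 - <<'E'
from h import *
import cv2
T=tool();p=bot.read_camera('wrist');K=p['intrinsics'];P=T@p['hand_eye']
print(T[:3,3],yaw(T),bot.get_obs()['t'])
np.savez('knob1.npz',K=K,P=P)
for n in ['knob_center','knob_pointer']: print(n,[(np.round(d['point'],4).tolist(),round(d['confidence'],2)) for d in bot.look_for(p,n)][:3])
u,v=proj([.471,.232,.05],K,P).round().astype(int)
u0,v0=u-100,v-75
c=p['color'][v0:v0+150,u0:u0+200,::-1];print(u0,v0,c.shape);cv2.imwrite('pics/knob1.png',cv2.resize(c,(800,600),interpolation=cv2.INTER_CUBIC))
E
```

```text
[0.47138213 0.23155719 0.15118896] 0.08319433231448 3.7
knob_center [([0.3605, 0.2271, 0.0237], 0.88), ([0.4766, 0.2292, 0.0426], 0.74)]
knob_pointer [([0.362, 0.2269, 0.0267], 0.7), ([0.4757, 0.2354, 0.0431], 0.55)]
221 125 (150, 200, 3)
```

View pics/knob1.png

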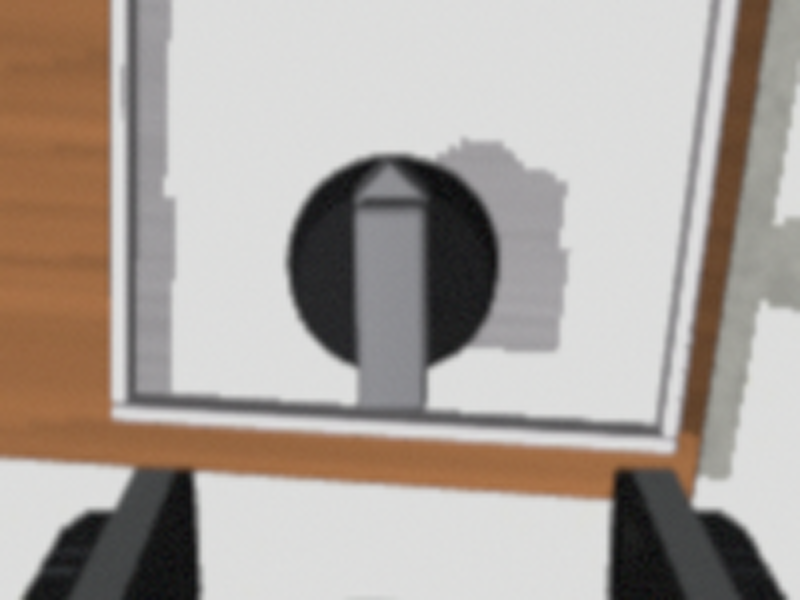

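The crop shows the pointer tip at (390,165), the bar top's far end at (391,205) and near end at (393,408), and skirt edges at x 289 and 497. The tool is already aligned with the bar.

```bash
python3 - <<'E'
from h import *
z=np.load('knob1.npz');K,P=z['K'],z['P']
f=lambda u,v,h:plane((221+(u+.5)/4-.5,125+(v+.5)/4-.5),h,K,P)
a,b=f(391,207,.064),f(393,408,.064);d=a-b
print(a,b,(a+b)/2,np.hypot(*d[:2]),np.arctan2(d[1],d[0]))
print('skirt',(f(289,260,.04)+f(497,260,.04))/2,np.linalg.norm(f(289,260,.04)-f(497,260,.04)),'far',f(393,155,.036),'ptr',f(390,165,.047))
go([*((a+b)/2)[:2],.047],np.arctan2(d[1],d[0]))
E
```

```text
[0.49373431 0.23578569 0.064     ] [0.4528992  0.23205121 0.064     ] [0.47331676 0.23391845 0.064     ] 0.04100551600833475 0.09119906964388337
skirt [0.47699881 0.23418968 0.04      ] 0.04425669942087429 far [0.49875639 0.23600623 0.036     ] ptr [0.49861902 0.23652929 0.047     ]
shift [ 0.0099 -0.0131  0.5229] turn -0.0015 yaw 0.0818
```

Call:
apply_moves(
  deltas=[
    [0.4, [0.01, -0.013, 0.15], 0],
    [0.4, [0.01, -0.013, 0.3], 0],
    [0.4, [0.01, -0.013, 0.42], 0],
    [0.4, [0.01, -0.013, 0.48], 0],
    [0.4, [0.01, -0.013, 0.52], 0],
    [0.4, [0.01, -0.013, 0.52], 0],
    [1, [0.01, -0.013, 0.52], 0],
    [1, [0.01, -0.013, 0.52], 0],
    [1, [0.01, -0.013, 0.52], 0],
    [1, [0.01, -0.013, 0.52], 0],
    [1, [0.01, -0.013, 0.52], 0],
    [1, [0.01, -0.013, 0.52], 0],
  ],
  squeeze=60,
)

```text
t: 5.0
eef_pos: [0.4731, 0.2369, 0.0485]
tool_rot: [-0.0, 0.999, 0.043, 0.001]
contact_force: [-0.7, -0.3, 6.2]
gripper_width: 0.145
grasp_force: 59.9
```

Call:
apply_moves(
  deltas=[
    [1, [0, 0, -0.1], 0],
    [1, [0, 0, -0.25], 0],
    [1, [0, 0, -0.45], 0],
    [1, [0, 0, -0.65], 0],
    [1, [0, 0, -0.65], 0],
    [1, [0, 0, -0.65], 0],
  ],
)

```text
t: 5.6
eef_pos: [0.4728, 0.2366, 0.1784]
tool_rot: [-0.0, 0.999, 0.043, 0.001]
contact_force: [-0.3, 0.3, -0.7]
gripper_width: 0.148
grasp_force: 59.1
```

```bash
python3 - <<'E'
from h import *
import cv2
T=tool();p=bot.read_camera('wrist');K=p['intrinsics'];H=p['hand_eye']
o=bot.get_obs();print(T[:3,3],yaw(T),o['t'],o['contact_force'],o['grasp_force'],o['gripper_width'])
np.savez('held.npz',K=K,H=H)
u,v=proj([.0,0,0],K,H).round().astype(int);print(u,v)
u0,v0=u-100,v-85
c=p['color'][v0:v0+150,u0:u0+200,::-1];print(u0,v0,c.shape);cv2.imwrite('pics/held.png',cv2.resize(c,(800,600),interpolation=cv2.INTER_CUBIC))
E
```

```text
[0.47284348 0.23664059 0.17843918] 0.08529183450201745 5.65 [ 0.08112082 -0.65621336 -1.11136168] 59.080989360809326 0.1482431996977741
322 257
222 172 (150, 200, 3)
```

View pics/held.png

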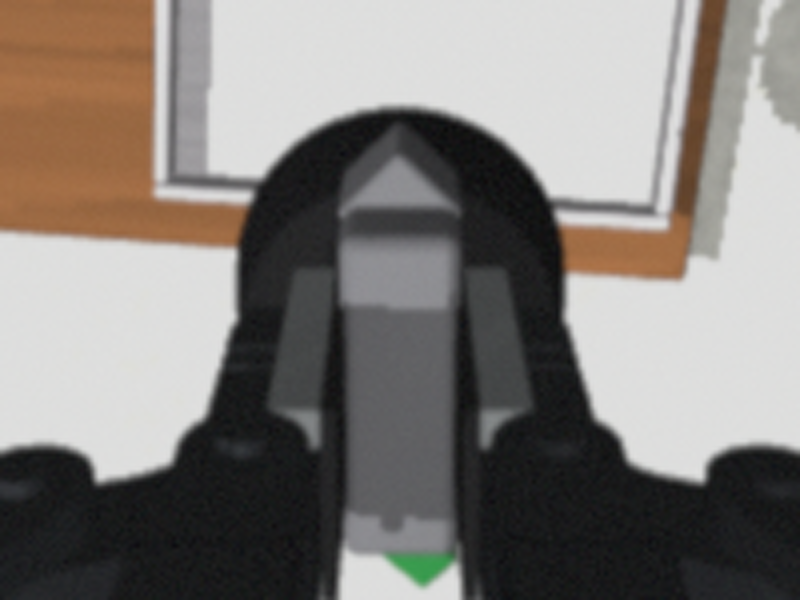

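The held knob is centred between the pads and aligned with the tool. The bar top's far end is at (400,236), its near end at (400,552), and the far skirt edge at (400,108).

```bash
python3 - <<'E'
from h import *
z=np.load('held.npz');K,H=z['K'],z['H']
f=lambda u,v,h:plane((222+(u+.5)/4-.5,172+(v+.5)/4-.5),h,K,H)
for h in(-.0175,-.0155,-.0135):
  a,b=f(400,236,h),f(400,552,h);print(h,a,b,(a+b)/2,a[0]-b[0])
print('skirt far',f(400,108,.0085),'ptr',f(400,125,.0005),'LR',f(239,280,.0085),f(564,280,.0085))
T=tool();c=np.array([0.0,0,0])
go([.4945,-.155,.175],.46)
E
```

```text
-0.0175 [ 2.14948889e-02 -4.50171131e-05 -1.75000000e-02] [-1.88424841e-02  6.14935222e-06 -1.75000000e-02] [ 1.32620243e-03 -1.94338805e-05 -1.75000000e-02] 0.040337372990753885
-0.0155 [ 2.06677066e-02 -4.28999813e-05 -1.55000000e-02] [-2.03132775e-02  9.08288084e-06 -1.55000000e-02] [ 1.77214555e-04 -1.69085502e-05 -1.55000000e-02] 0.04098098406217296
-0.0135 [ 1.98405242e-02 -4.07828496e-05 -1.35000000e-02] [-2.17840709e-02  1.20164095e-05 -1.35000000e-02] [-9.71773317e-04 -1.43832200e-05 -1.35000000e-02] 0.04162459513359204
skirt far [ 2.8359200e-02 -3.9841777e-05  8.5000000e-03] ptr [ 2.85800338e-02 -4.43934229e-05  5.00000000e-04] LR [ 0.00440089 -0.02148498  0.0085    ] [0.00444672 0.02186827 0.0085    ]
shift [-0.055   1.958   0.0114] turn -0.0596 yaw 0.0854
```

Call:
apply_moves(
  deltas=[
    [1, [-0.025, 0.2, 0], 0],
    [1, [-0.025, 0.45, 0], 0],
    [1, [-0.025, 0.7, 0], 0],
    [1, [-0.025, 0.95, 0], 0],
    [1, [-0.025, 0.95, 0], 0],
  ],
)

```text
t: 6.15
eef_pos: [0.4825, 0.0384, 0.1754]
tool_rot: [0.002, 0.999, 0.037, -0.002]
contact_force: [-0.5, 0.5, -0.5]
gripper_width: 0.146
grasp_force: 59.1
```

Call:
apply_moves(
  deltas=[
    [1, [-0.03, 0.25, 0], 0],
    [1, [-0.03, 0.5, 0], -0.02],
    [1, [-0.03, 0.75, 0], -0.04],
    [1, [-0.03, 0.95, 0], -0.06],
    [1, [-0.03, 1.0, 0.01], -0.06],
    [1, [-0.03, 1.0, 0.01], -0.06],
    [1, [-0.03, 1.0, 0.01], -0.06],
  ],
)

```text
t: 6.85
eef_pos: [0.4942, -0.1513, 0.1743]
tool_rot: [-0.001, 0.973, 0.229, -0.001]
contact_force: [-0.5, 1.3, -0.6]
gripper_width: 0.143
grasp_force: 59.1
```

```bash
python3 - <<'E'
from h import *
import cv2
T=tool();p=bot.read_camera('wrist');K=p['intrinsics'];P=T@p['hand_eye']
o=bot.get_obs();print(T[:3,3],yaw(T),T[:3,2],o['t'],o['contact_force'],o['grasp_force'],o['gripper_width'])
go([.4945,-.155,.125],.46)
np.savez('over.npz',K=K,P=P)
c=p['color'][60:360,120:520,::-1];cv2.imwrite('pics/over.png',cv2.resize(c,(800,600),interpolation=cv2.INTER_CUBIC))
for q in ([.4945,-.155,.092],[.5330,-.1357,.063]): print((proj(q,K,P)-[120,60])*2+.5)
E
```

```text
[ 0.49416208 -0.15125456  0.17431016] 0.4628609567114306 [-0.00194665  0.0013824  -0.99999715] 6.9 [ 0.30978314  0.82729306 -0.54393006] 59.09795343875885 0.1451693281930958
shift [-0.0091  0.0196  0.2481] turn 0.0007 yaw 0.4644
[412.49586916 296.93696443]
[412.00030178 174.59311712]
```

View pics/over.png

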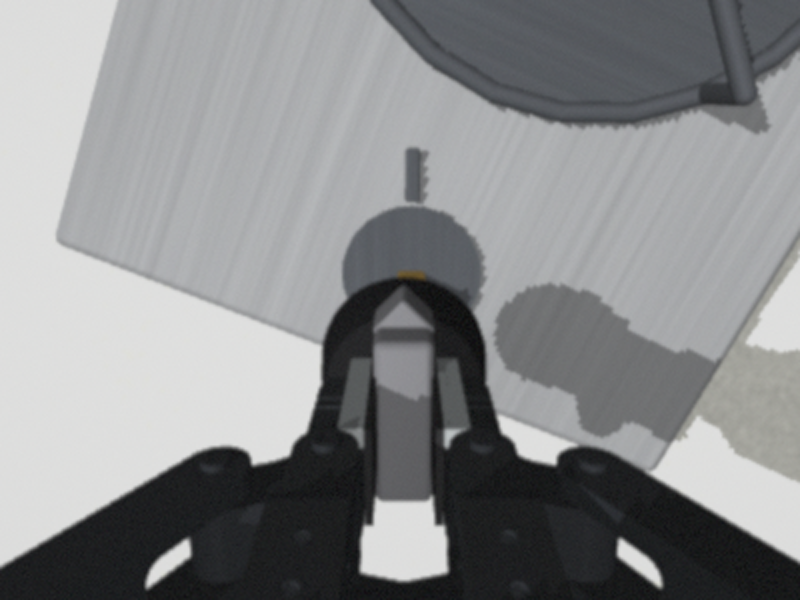

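The rib is at (413,175), against (412,175) predicted, and upright in the image, so yaw is good. The needed shift is about 4 mm along tool y.

Call:
apply_moves(
  deltas=[
    [1, [-0.009, 0.02, 0.05], 0],
    [1, [-0.009, 0.02, 0.15], 0],
    [1, [-0.009, 0.02, 0.22], 0],
    [1, [-0.009, 0.02, 0.24], 0],
    [1, [-0.009, 0.02, 0.24], 0],
    [1, [-0.009, 0.02, 0.24], 0],
  ],
)

```text
t: 7.5
eef_pos: [0.4953, -0.1571, 0.1277]
tool_rot: [0.0, 0.973, 0.23, 0.0]
contact_force: [0.0, 0.1, -0.1]
gripper_width: 0.146
grasp_force: 59.1
```

```bash
python3 - <<'E'
from h import *
o=bot.get_obs();print(o['eef_pos'],o['contact_force'])
go([.4945,-.155,.110],.46)
E
```

```text
[ 0.49526378 -0.15708554  0.1276938 ] [ 0.04409838  0.14424578 -0.06134507]
shift [ 0.0012 -0.0111  0.0885] turn 0.0005 yaw 0.4632
```

Call:
apply_moves(
  deltas=[
    [1, [0.001, -0.01, 0], 0],
    [1, [0.001, -0.01, 0], 0],
    [1, [0.001, -0.01, 0.01], 0],
    [1, [0.001, -0.01, 0.02], 0],
    [1, [0.001, -0.01, 0.03], 0],
    [1, [0.001, -0.01, 0.03], 0],
    [1, [0.001, -0.01, 0.03], 0],
  ],
)

```text
t: 8.2
eef_pos: [0.4941, -0.1556, 0.1212]
tool_rot: [-0.0, 0.973, 0.229, -0.0]
contact_force: [0.7, -0.6, -0.2]
gripper_width: 0.142
grasp_force: 59.1
```

```bash
python3 - <<'E'
from h import *
o=bot.get_obs();print(o['eef_pos'],o['contact_force'])
go([.4945,-.155,.110],.46)
E
```

```text
[ 0.49405755 -0.15560769  0.12120132] [ 0.74760548 -0.60775214 -0.24615917]
shift [ 0.0033 -0.0017  0.056 ] turn 0.0004 yaw 0.4624
```

Call:
apply_moves(
  deltas=[
    [1, [0.002, -0.002, 0.01], 0],
    [1, [0.002, -0.002, 0.02], 0],
    [1, [0.002, -0.002, 0.03], 0],
    [1, [0.002, -0.002, 0.04], 0],
    [1, [0.002, -0.002, 0.04], 0],
    [1, [0.002, -0.002, 0.04], 0],
  ],
)

```text
t: 8.8
eef_pos: [0.4943, -0.1551, 0.1132]
tool_rot: [-0.0, 0.973, 0.229, -0.0]
contact_force: [0.0, -0.9, -1.6]
gripper_width: 0.148
grasp_force: 59.1
```

Call:
apply_moves(
  deltas=[
    [1, [0, 0, 0.01], 0],
    [1, [0, 0, 0.02], 0],
    [1, [0, 0, 0.03], 0],
    [1, [0, 0, 0.04], 0],
    [1, [0, 0, 0.05], 0],
    [1, [0, 0, 0.06], 0],
    [1, [0, 0, 0.06], 0],
  ],
)

```text
t: 9.5
eef_pos: [0.4941, -0.155, 0.101]
tool_rot: [-0.0, 0.973, 0.229, -0.0]
contact_force: [0.1, -0.9, -0.5]
gripper_width: 0.146
grasp_force: 59.1
```

Still no force 12 mm further down, so the knob is on the stem. I continue to the bottom of the bore and press in small steps.

Call:
apply_moves(
  deltas=[
    [1, [0, 0, 0.005], 0],
    [1, [0, 0, 0.01], 0],
    [1, [0, 0, 0.015], 0],
    [1, [0, 0, 0.02], 0],
    [1, [0, 0, 0.025], 0],
    [1, [0, 0, 0.025], 0],
    [1, [0, 0, 0.025], 0],
  ],
)

```text
t: 10.2
eef_pos: [0.4944, -0.1551, 0.0965]
tool_rot: [0.0, 0.973, 0.229, 0.0]
contact_force: [-0.4, 1.9, 2.9]
gripper_width: 0.147
grasp_force: 59.4
```

Call:
apply_moves(
  deltas=[
    [1, [0, 0, 0.005], 0],
    [1, [0, 0, 0.01], 0],
    [1, [0, 0, 0.015], 0],
    [1, [0, 0, 0.02], 0],
    [1, [0, 0, 0.025], 0],
    [1, [0, 0, 0.03], 0],
    [1, [0, 0, 0.03], 0],
    [1, [0, 0, 0.03], 0],
    [1, [0, 0, 0.03], 0],
  ],
)

```text
t: 11.1
eef_pos: [0.4944, -0.1551, 0.0904]
tool_rot: [0.0, 0.973, 0.229, 0.0]
contact_force: [-0.7, 0.3, 5.5]
gripper_width: 0.146
grasp_force: 59.8
```

```bash
python3 - <<'E'
from h import *
import cv2
T=tool();p=bot.read_camera('wrist');K=p['intrinsics'];H=p['hand_eye']
o=bot.get_obs();print(T[:3,3],yaw(T),o['t'],o['contact_force'],o['grasp_force'],o['gripper_width'])
c=p['color'][172:322,222:422,::-1];cv2.imwrite('pics/press.png',cv2.resize(c,(800,600),interpolation=cv2.INTER_CUBIC))
E
```

```text
[ 0.49439962 -0.15509615  0.09042279] 0.4624371321908564 11.15 [-1.88488969  0.27125539  5.10510565] 59.83920514583588 0.14926100389124236
```

View pics/press.png

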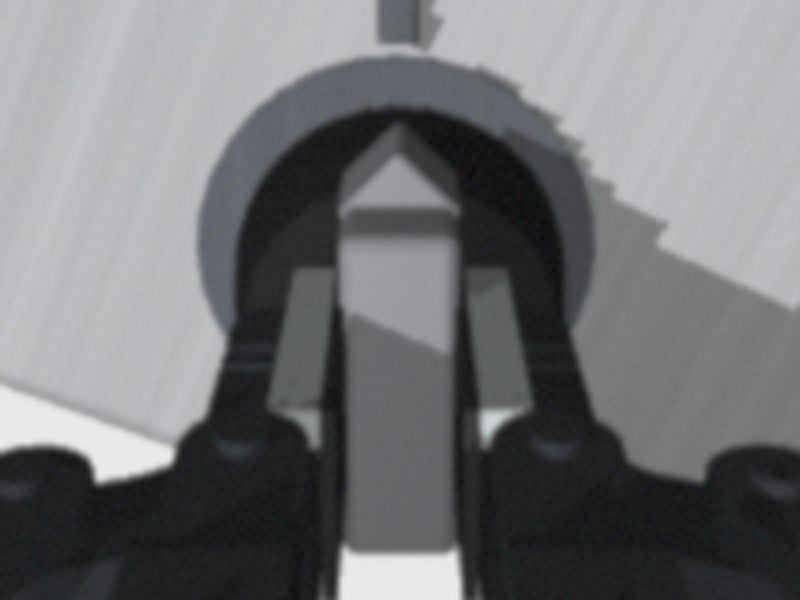

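The knob has not moved in the fingers (bar ends still at rows 236 and 552) and points at the rib. The force is about 5.3 N, so I press slightly deeper for margin.

Call:
apply_moves(
  deltas=[
    [1, [0, 0, 0.002], 0],
    [1, [0, 0, 0.004], 0],
    [1, [0, 0, 0.005], 0],
    [1, [0, 0, 0.005], 0],
    [1, [0, 0, 0.005], 0],
    [1, [0, 0, 0.005], 0],
  ],
)

```text
t: 11.75
eef_pos: [0.4944, -0.1551, 0.0895]
tool_rot: [0.0, 0.973, 0.229, 0.0]
contact_force: [-1.2, 0.3, 5.4]
gripper_width: 0.141
grasp_force: 59.9
```

```bash
python3 - <<'E'
from h import *
F=[];Z=[]
for i in range(8):
    bot.read_camera('wrist');o=bot.get_obs();F.append(o['contact_force']);Z.append(o['eef_pos'][2])
print(np.mean(F,0),np.std(F,0),np.mean(Z))
E
```

```text
[-1.34362906  0.55757083  5.92148681] [0.38000218 0.55989268 0.3142909 ] 0.08946635577040662
```

```bash
python3 -c "
from station import bot
print(bot.hand_in())"
```

```text
the job is handed in; nothing more can be done
None
```

I handed the job in with the knob gripped, aligned to the D-stem and held down at about 6 N. From force and height I estimate 6–8 mm of valve travel (4.5 mm needed). The hand-in returned no verdict.

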